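# Open the top half of the watch cabinet's split door

## Task

The watch with the blue dial stands on its holder on the bench right in front of the little dust cabinet, so only the top half of the cabinet's split door can be opened. Swing the top half open to about a right angle (60 degrees or more will do), leave it standing open and let go of it. Leave the bottom half shut with its bolt home, and leave the blue-dial watch standing where it is.

Things in the scene. Friction and masses are not known exactly. Their poses are not given: they have to be found in the camera images.
- upper_leaf (a joint): Top half's opening angle, rad: 0 shut, stop at 1.75; may start ajar. Opens counter-clockwise seen from above. Stiff hinge: about 1 N at the handle, stays where left. Teal panel with clear window, 220 wide, 115 high, 12 thick, 130 to 245 mm above the bench, overlaying the front of a fixed white cabinet 220 wide, 160 deep, 250 mm high; upright hinge at one side edge.
- upper_handle (a point): Top end of the top half's handle, 245 mm above the bench: upright round steel bar, 12 mm diameter, 91 long, axis 35 mm off the door's face, 40 mm from its free edge. Two thin stays to the door, 54 and 75 mm below the point. Axes turn with the leaf: x through its face towards the cabinet, y from hinge to free edge, z up; hinge axis at x = +47, y = -180 mm.
- bolt_knob (a point): Centre of the red 18 mm ball knob of the brass bolt on the bottom half (plain teal panel, 15 to 125 mm above the bench, hinged on the same side). 95 mm up, 53 mm out from the cabinet's front, below the upper bar and 40 mm nearer the hinge. Bolt is home in a steel keeper at the cabinet's side; sliding it 25 mm towards the hinge would free the bottom half. Axes as the handle's when shut.
- blue_watch: Watch movement with a dark blue dial 43 mm in diameter on a round steel holder, loose, 37 mm high in all, standing on the bench in front of the cabinet, below the sweep of the top half door. Origin at the centre of its underside, z up.
Things that resemble listed ones, but are neither listed nor needed, are in the scene too. There is more than one size of the blue_watch; the one meant has the size given above.

How it is judged:
On the way:
1. the top half is swung open at least 60 degrees (value of joint upper_leaf above 1.04 rad), for 0.2 s.
At the end, for the whole second after the job is handed in: The top half stands still, open by 1.04 rad (60 degrees) or more; the bottom half is shut and bolted (its bolt knob within 8 mm of where it started); the blue-dial watch stands upright (within 10 degrees) and within 15 mm of where it started (value of joint upper_leaf above 1.04 rad and velocity of joint upper_leaf between -0.1 and 0.1 rad/s and distance of bolt_knob from where it was at the start of the episode below 0.008 m and distance of blue_watch from where it was at the start of the episode below 0.015 m and angle between blue_watch's own z axis and vertical below 0.17 rad); the robot touches nothing.
It fails at once if the bottom half's bolt is drawn, or the bottom half opened, by 8 mm or more (distance of bolt_knob from where it was at the start of the episode above 0.008 m).
It fails at once if the blue-dial watch is shifted by 15 mm or more or tipped by 10 degrees or more (distance of blue_watch from where it was at the start of the episode above 0.015 m or angle between blue_watch's own z axis and vertical above 0.17 rad).
It also fails if it takes over 38 s, if anything falls off the work surface, if the arm or the gripper's body presses on something with over 40 N, if the wrist force passes 120 N, or if a joint passes its speed limit or range.

## Robot

A 7-joint arm with a two-finger parallel gripper is mounted at the origin on the work surface. World frame = base frame: x ahead of the robot, y to its left, z up, the work surface at z = 0. Lengths are in m, angles in rad, forces in N, time in s.
With the tool pointing down it reaches from about 0.4 to 0.9 m from the base axis. Payload 5.6 kg.
Tool frame: the origin (TCP) lies midway between the tips of the shut fingers; the grasp point (between the pads) lies 19 mm behind it; z points along the fingers, y is the line along which they close (so a half turn about z gives the same grasp; the last joint's range is limited). The gripper opens to 92 mm and grips with 3 to 60 N. Pads are 20 mm wide; open, the fingers measure 128 mm over their backs; the gripper's body (75 mm by 189 mm) begins 69 mm behind the grasp point.
Start: joints at [1.287, 0.468, -0.012, 1.603, 0.006, 1.071, -0.056], TCP at [0.155, -0.631, 0.215] pointing down, gripper open.
Joint ranges: [-2.53, 2.53], [-0.31, 2.02], [-1.57, 1.55], [0.28, 2.44], [-1.29, 4.43], [0.15, 1.84], [-2.92, 2.92]. Speed limits (rad/s): [2.57, 2.57, 3.14, 3.14, 3.14, 3.14, 3.14].

## Interface

Orientations are given as a 3x3 rotation matrix whose columns are the frame's x, y, z axes.
In Python, from station import env, effector, solver, viewer, workorder, search_frame, tip_of gives the robot as it stands. Calls block until the motion is done:
- env.reach(position, orientation): joint-space move of the TCP to a pose.
- env.movel(position, frame=None, rate=0.15): straight line of the TCP; frame=None keeps the orientation; rate is the mean speed in m/s.
- env.goto_joints(angles): joint-space move.
- effector.release() and effector.grasp(squeeze=None): open the fingers fully, or close them until they stop; squeeze is the grip in N (None keeps the last).
- env.pause(seconds).
- solver.inverse_kinematics(position, orientation): joint angles nearest the present ones, or None.
- env.sense(): the state.
- viewer.read_camera(name): name is "scene" or "top" or "wrist"; returns (picture, depth): 420x560x3 uint8, red, green, blue; 420x560 float32, m along the optical axis (not along the pixel's ray), 0 where there is no reading.
- viewer.camera_info(name): a dict with "intrinsics" (3x3 intrinsics, pixels), "eye" and "rotation" of the camera in the world; the wrist camera has in their place "T_tool_cam" (4x4, takes a point from camera to tool coordinates, whose origin is the TCP and whose axes are the flange's). Camera axes: x right, y up, looking along -z (the intrinsics and any distortion apply to the point x, -y, -z); pixel columns grow to the right and rows downward; lengths in m; the calibration is good to about 2 mm. A picture is of the moment at which its call begins: read the wrist's pose just before it. camera_info takes no time and is no camera call.
A pose or a line that the arm cannot do raises env.PlanningError and nothing moves.
- workorder.finish_job(): hands the job in; it is judged then, once.
Trained networks look in the newest picture that a camera, given by its name, has taken for a name from the list of things; names that differ only in an ending like _2 or _b are one class to them, and where a whole thing is asked for, a point or a joint stands for the part that bears it (a point fixed in the world has none). Each returns a list of dicts, best first, with "score" (0 to 1); they miss things now and then, are a little off and sometimes report something else, mostly with a low value. They report only what shows in the picture. A call takes as long as a camera call. They do not tell look-alikes from the thing itself.
- search_frame(camera, name): "at" ([x, y, z] in m, in world coordinates, good to about 4 mm: the middle of the surface that is visible of it).
- tip_of(camera, name): "at" ([x, y, z] in m, in world coordinates, good to about 4 mm: a listed point, or the origin of a listed thing).
The state is a dict: "t": time; "joint_positions": joint angles; "joint_velocities": joint speeds; "tau": joint torques, N m; "ee_pos": TCP position; "tcp_rot": TCP orientation; "wrist_force": force on the tool from outside, world axes, zero at the start; "moment": the same for the moment, N m; "gripper_width": finger opening in m; "grasp_force": force on a finger pad.
Only numpy, scipy, OpenCV 4.12 (cv2) and the standard library are available. Lean on these libraries where they do the work, as an engineer would, in place of code of your own. Each camera call takes 0.05 s, during which the arm holds its last target. There are 200 camera calls.

## Working session

There is one attempt and no reset: what is moved stays moved. The work goes in short steps, each a Python script; the robot and the scene stay as the last script left them, time stands still between calls to the robot, and variables do not carry over. Pictures are saved under pics/ and viewed, at most 10 in all, crops included, and the job is handed in when it is done.

```bash
mkdir -p pics; python3 - <<'E'
from station import *
import cv2,numpy as np
ims=[]
for c in ("scene","top"):
    p,d=viewer.read_camera(c)
    cv2.imwrite(f"pics/{c}0.png",p[:,:,::-1]); np.save(f"pics/{c}_d.npy",d)
    for n in ("upper_handle","bolt_knob","blue_watch"):
        print(c,n,[(np.round(r["at"],3).tolist(),round(r["score"],2)) for r in tip_of(c,n)])
    print(c,"leaf",[(np.round(r["at"],3).tolist(),round(r["score"],2)) for r in search_frame(c,"upper_leaf")])
    i=viewer.camera_info(c);print(i)
print(env.sense()["t"])
E
```

```text
scene upper_handle [([0.594, -0.094, 0.245], 0.61)]
scene bolt_knob [([0.564, -0.111, 0.1], 0.71)]
scene blue_watch [([0.458, -0.027, -0.0], 0.91), ([0.384, -0.057, -0.001], 0.61), ([0.555, 0.024, -0.002], 0.59)]
scene leaf [([0.564, -0.135, 0.205], 0.77)]
{'intrinsics': array([[466.2083405 ,   0.        , 283.01994469],
       [  0.        , 466.2083405 , 207.94516422],
       [  0.        ,   0.        ,   1.        ]]), 'eye': array([0.94674091, 0.20632693, 0.59475607]), 'rotation': array([[-0.51287876, -0.57383234,  0.63849183],
       [ 0.85838851, -0.33313255,  0.39011776],
       [-0.01115978,  0.74815717,  0.6634277 ]])}
top upper_handle [([0.597, -0.094, 0.238], 0.69)]
top bolt_knob [([0.561, -0.114, 0.094], 0.7)]
top blue_watch [([0.461, -0.025, -0.004], 0.89), ([0.385, -0.058, -0.001], 0.71), ([0.55, 0.024, 0.0], 0.56)]
top leaf [([0.534, -0.142, 0.225], 0.67)]
{'intrinsics': array([[505.92784506,   0.        , 270.64448059],
       [  0.        , 505.92784506, 209.80086974],
       [  0.        ,   0.        ,   1.        ]]), 'eye': array([ 0.36653735, -0.0269221 ,  0.93692719]), 'rotation': array([[-0.2244781 ,  0.94874108, -0.22248583],
       [-0.97447446, -0.21925553,  0.04823428],
       [-0.00301941,  0.2276343 ,  0.97374201]])}
0.5
```

View pics/scene0.png

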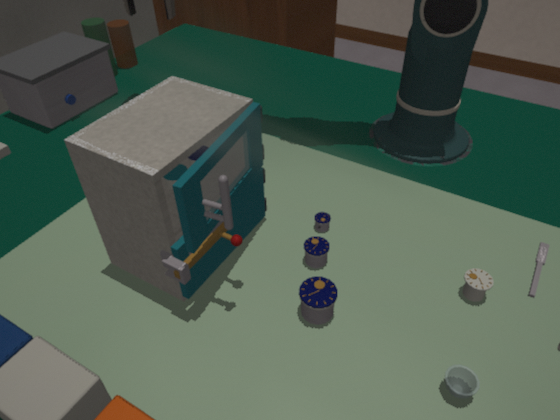

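View pics/top0.png

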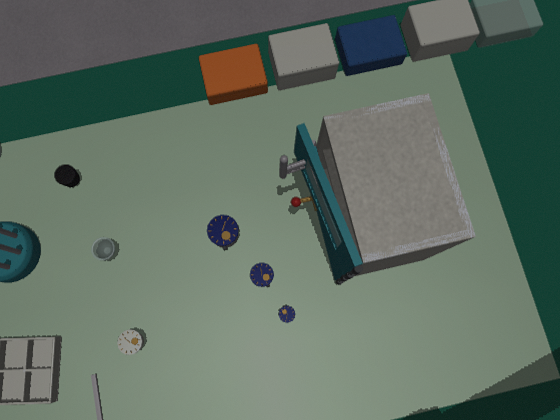

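Dials in the top picture are ~32 px at (223,231), ~24 px at (262,274) and ~16 px at (287,313). At 0.9 m and f = 506 px that is about 57, 43 and 28 mm, so the middle one (262,274), at about (0.46,-0.026), is the one meant. The door is slightly ajar: hinge end at (350,275), free edge at (302,128), bar at (283,165).

Next I fit the leaf and cabinet directions from depth and make the confirming crop.

```bash
cat > h.py <<'E'
import numpy as np,cv2
from station import *
def cloud(c,d):
    i=viewer.camera_info(c);K=i["intrinsics"]
    v,u=np.indices(d.shape)
    P=np.stack([(u-K[0,2])/K[0,0]*d,-(v-K[1,2])/K[1,1]*d,-d],-1)
    return P@i["rotation"].T+i["eye"]
E
python3 - <<'E'
from h import *
P0=None
im=cv2.imread("pics/top0.png"); d=np.load("pics/top_d.npy");P=cloud("top",d)
hsv=cv2.cvtColor(im,cv2.COLOR_BGR2HSV)
near=(P[...,0]>.35)&(P[...,0]<.75)&(P[...,1]<-.03)&(P[...,1]>-.4)&(d>0)
teal=(hsv[...,0]>80)&(hsv[...,0]<105)&(hsv[...,1]>120)
m=near&teal&(P[...,2]>.238)&(P[...,2]<.256)
r=cv2.minAreaRect(P[m][:,:2].astype(np.float32));print("leaf top",m.sum(),r,cv2.boxPoints(r).round(3).tolist())
m=near&(hsv[...,1]<60)&(P[...,2]>.242)&(P[...,2]<.26)
m=cv2.erode(m.astype(np.uint8),np.ones((3,3)))>0
m=cv2.morphologyEx(m.astype(np.uint8),cv2.MORPH_OPEN,np.ones((15,15)))>0
r=cv2.minAreaRect(P[m][:,:2].astype(np.float32));print("cab",m.sum(),r,cv2.boxPoints(r).round(3).tolist())
w=(P[...,2]>.018)&(P[...,2]<.08)&(hsv[...,0]>110)&(hsv[...,0]<130)&(hsv[...,1]>120)&(d>0)
n,l,s,c=cv2.connectedComponentsWithStats(w.astype(np.uint8))
for k in range(1,n):
    if s[k,4]>60:
        Q=P[l==k];print("watch",c[k].round(),(Q.max(0)-Q.min(0)).round(3),np.median(Q,0).round(3))
cv2.imwrite("pics/crop.png",cv2.resize(im[110:340,190:390],None,fx=2.6,fy=2.6,interpolation=cv2.INTER_CUBIC))
E
```

```text
leaf top 1376 ((0.5311439633369446, -0.1462162435054779), (0.2189452052116394, 0.012568381614983082), 7.542062282562256) [[0.421999990940094, -0.15399999916553497], [0.4230000078678131, -0.16699999570846558], [0.6399999856948853, -0.1379999965429306], [0.6389999985694885, -0.12600000202655792]]
cab 13713 ((0.5334954261779785, -0.2457388937473297), (0.2175421267747879, 0.15836279094219208), 0.11482526361942291) [[0.42500001192092896, -0.16699999570846558], [0.42500001192092896, -0.32499998807907104], [0.6420000195503235, -0.32499998807907104], [0.6420000195503235, -0.16599999368190765]]
watch [222. 230.] [0.054 0.054 0.013] [0.555 0.024 0.05 ]
watch [261. 274.] [0.039 0.039 0.021] [ 0.463 -0.026  0.037]
watch [290. 313.] [0.026 0.017 0.005] [ 0.384 -0.062  0.026]
```

View pics/crop.png

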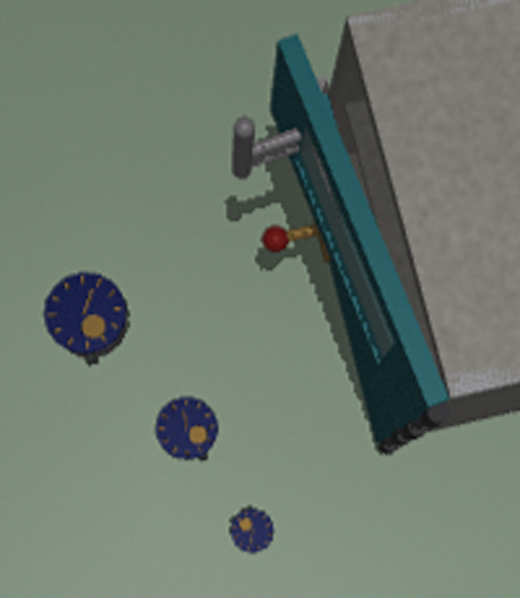

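The crop confirms it: the middle watch at crop (187,428) has its top at 37 mm, so it is the one meant; the bar is at crop (243,130), the red knob at (276,238). The leaf is 7.5° ajar, and the hinge works out to (0.423,-0.167). I'll check the IK along the arc and go above the bar.

```bash
cat >> h.py <<'E'
H=np.array([.423,-.167])
def pose(deg,z,s=1,r=(.180,.047)):
    t=np.radians(deg);e=np.array([np.cos(t),np.sin(t)]);n=np.array([-e[1],e[0]])
    p=H+r[0]*e+r[1]*n
    y=np.r_[s*e,0];zz=np.array([0,0,-1.])
    return np.r_[p,z],np.column_stack([np.cross(y,zz),y,zz])
E
python3 - <<'E'
from h import *
for s in (1,-1):
    print(s)
    for a in (7.5,30,55,80):
        for z in (.21,.36):
            q=solver.inverse_kinematics(*pose(a,z,s));print(a,z,None if q is None else np.round(q,2))
print(env.sense()["tcp_rot"].round(2).tolist())
p=env.sense()["ee_pos"]
env.movel([p[0],p[1],.40],rate=.25)
E
```

```text
1
7.5 0.21 [ 0.6   0.49 -0.67  1.69  0.34  1.08 -0.04]
7.5 0.36 [ 0.62  0.37 -0.68  1.5   0.23  1.35  0.05]
30 0.21 [ 0.58  0.42 -0.72  1.8   0.32  1.04  0.25]
30 0.36 [ 0.62  0.29 -0.76  1.61  0.2   1.33  0.35]
55 0.21 [ 0.71  0.35 -0.94  1.95  0.34  1.    0.57]
55 0.36 [ 0.76  0.16 -0.93  1.75  0.14  1.29  0.76]
80 0.21 [ 0.88  0.2  -1.07  2.11  0.21  0.95  1.08]
80 0.36 [ 0.96 -0.07 -1.    1.9  -0.06  1.28  1.38]
-1
7.5 0.21 [-0.76  0.77  1.35  1.78 -0.8   1.27 -2.21]
7.5 0.36 [-0.79  0.55  1.36  1.59 -0.55  1.44 -2.4 ]
30 0.21 [ 0.25  0.34 -0.3   1.82  0.12  1.   -2.72]
30 0.36 [ 0.37  0.23 -0.44  1.62  0.1   1.31 -2.7 ]
55 0.21 [ 0.41  0.26 -0.56  1.97  0.16  0.96 -2.42]
55 0.36 [ 0.54  0.12 -0.68  1.76  0.08  1.29 -2.34]
80 0.21 [ 0.6   0.13 -0.76  2.12  0.11  0.93 -1.97]
80 0.36 [ 0.74 -0.06 -0.8   1.91 -0.05  1.28 -1.79]
[[0.97, 0.24, -0.0], [0.24, -0.97, 0.0], [-0.0, -0.0, -1.0]]
```

```bash
python3 - <<'E'
from h import *
env.reach(*pose(7.5,.36)); env.pause(.2)
s=env.sense();p,d=viewer.read_camera("wrist")
cv2.imwrite("pics/w1.png",p[:,:,::-1])
print(s["t"],s["ee_pos"].round(3))
for n in("upper_handle",):print(tip_of("wrist",n))
i=viewer.camera_info("wrist");K=i["intrinsics"];T=i["T_tool_cam"]
v,u=np.indices(d.shape);P=np.stack([(u-K[0,2])/K[0,0]*d,-(v-K[1,2])/K[1,1]*d,-d],-1)
P=P@T[:3,:3].T+T[:3,3];P=P@s["tcp_rot"].T+s["ee_pos"]
b=pose(7.5,0)[0]
m=(d>0)&(abs(P[...,2]-.245)<.012)&(np.hypot(P[...,0]-b[0],P[...,1]-b[1])<.022)
print(b,m.sum(),P[m].min(0),P[m].max(0),P[m].mean(0))
E
```

```text
4.05 [ 0.595 -0.098  0.36 ]
[{'at': [0.5964, -0.0921, 0.2437], 'score': 0.93}]
[ 0.59532534 -0.09690738  0.        ] 154 [ 0.59007138 -0.10083998  0.23303903] [ 0.60155772 -0.08893879  0.24710869] [ 0.59569492 -0.09358614  0.24297311]
```

View pics/w1.png

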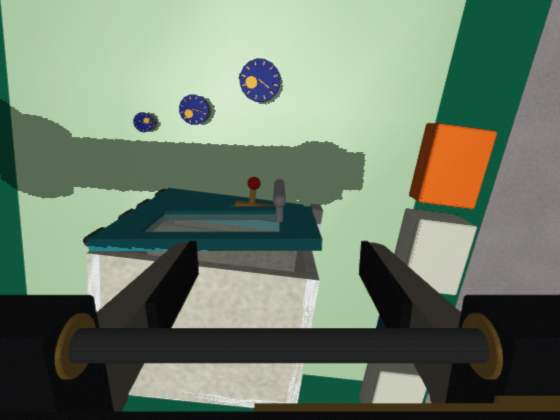

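The wrist view shows the bar at (279,180), midway between the fingers, with the knob below it at (254,183); the bar lies at about (0.596,-0.094), 2–3 mm further out than planned. Descend, grasp, swing along the arc, and check.

```bash
sed -i 's/^H=.*/H=np.array([.4235,-.1645])/' h.py; python3 - <<'E'
from h import *
env.movel(*pose(7.5,.30)); env.movel(pose(7.5,.212)[0],rate=.08)
f=env.sense();print(f["t"],f["ee_pos"].round(3),f["wrist_force"].round(1))
if abs(f["wrist_force"]).max()<8:
    effector.grasp(15);s=env.sense();print("w",s["gripper_width"],s["grasp_force"])
    if .008<s["gripper_width"]<.018:
        for a in np.arange(13,81,7.4):
            env.movel(*pose(a,.212),rate=.08)
            s=env.sense();print(round(a),round(s["t"],2),s["gripper_width"].round(4),s["wrist_force"].round(1))
            if np.linalg.norm(s["wrist_force"])>30:break
E
```

```text
5.95 [ 0.596 -0.094  0.213] [ 0.3  0.1 -0.8]
w 0.01138996862095562 15.000209659337997Traceback (most recent call last):
  File "<stdin>", line 9, in <module>
AttributeError: 'float' object has no attribute 'round'
```

```bash
python3 - <<'E'
from h import *
for a in np.arange(20.4,81,7.4):
    env.movel(*pose(a,.212),rate=.08)
    s=env.sense();print(round(a),round(s["t"],2),round(s["gripper_width"],4),s["wrist_force"].round(1))
    if np.linalg.norm(s["wrist_force"])>30:break
p,d=viewer.read_camera("top");cv2.imwrite("pics/top1.png",p[:,:,::-1])
E
```

```text
20 7.96 0.0115 [-3.1 -0.3  2.1]
28 8.41 0.0111 [-4.7 -3.   1.7]
35 8.86 0.0112 [-3.3 -2.7  1.8]
43 9.31 0.0117 [-3.3 -4.4  1.3]
50 9.76 0.0114 [-3.2 -4.4  1. ]
57 10.21 0.0112 [-2.3 -4.7  1.1]
65 10.66 0.0114 [-0.9 -5.2 -0.2]
72 11.11 0.0112 [-0.4 -5.3 -1. ]
80 11.56 0.0115 [-0.5 -5.5 -2.5]
```

View pics/top1.png

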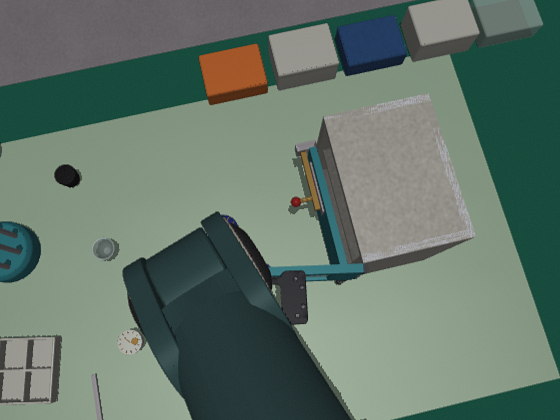

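The leaf stands at about 80° (from (360,268) to (270,272)), and the bottom half is shut with its knob still at (296,201). Now release, lift straight up, and check.

```bash
python3 - <<'E'
from h import *
effector.release(); env.pause(.2)
p=env.sense()["ee_pos"]; env.movel([p[0],p[1],.30],rate=.08); env.movel([p[0],p[1],.38])
env.pause(.3)
s=env.sense();print(s["t"],s["ee_pos"],s["wrist_force"].round(1))
p,d=viewer.read_camera("scene");cv2.imwrite("pics/s2.png",p[:,:,::-1])
for n in ("upper_handle","bolt_knob","blue_watch"):
    print(n,[(np.round(r["at"],3).tolist(),round(r["score"],2)) for r in tip_of("scene",n)])
E
```

```text
15.275 [0.4094933  0.02106194 0.37945979] [ 1.4 -0.5  0.2]
upper_handle [([0.41, 0.019, 0.244], 0.57)]
bolt_knob [([0.457, -0.025, 0.003], 0.62), ([0.566, -0.11, 0.099], 0.61)]
blue_watch [([0.459, -0.026, 0.0], 0.94), ([0.386, -0.057, -0.001], 0.84), ([0.554, 0.025, -0.001], 0.76)]
```

View pics/s2.png

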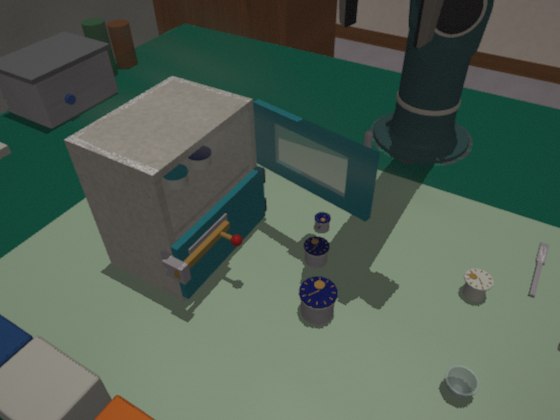

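The top half stands open at about 80°. The bolt is home, with the knob at (237,239), and the watch at (316,250) has not moved. The gripper is clear above.

```bash
python3 -c "
from station import *
print(workorder.finish_job())"
```

```text
the job is handed in; nothing more can be done
None
```

The job is handed in: the top half stands open at about 80° and released, the bottom half is shut with its bolt home, and the blue-dial watch is where it started; no verdict was returned.

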